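Find the sticky spot on a board slide

ROBOT

A 7-joint arm with a two-finger parallel gripper is mounted at the origin on the work surface. World frame = base frame: x ahead of the robot, y to its left, z up, the work surface at z = 0. Lengths are in m, angles in rad, forces in N, time in s.
With the tool pointing down it reaches from about 0.4 to 0.85 m from the base axis. Payload 4.5 kg.
Tool frame: the origin (TCP) lies midway between the tips of the shut fingers; the grasp point (between the pads) lies 19 mm behind it; z points along the fingers, y is the line along which they close (so a half turn about z gives the same grasp; the last joint's range is limited). The gripper opens to 85 mm and grips with 20 to 120 N. Pads are 22 mm wide; open, the fingers measure 114 mm over their backs; the gripper's body (76 mm by 85 mm) begins 54 mm behind the grasp point. The pads swing forward as they close: fully open they stand 13 mm farther back than shut.
Start: joints at [1.188, 0.689, -0.195, 1.565, 0.157, 0.902, -0.215], TCP at [0.253, -0.572, 0.231] pointing down, gripper open.
Joint ranges: [-3.01, 3.01], [-0.46, 2.08], [-1.47, 1.51], [0.13, 2.56], [-1, 4.14], [0.04, 2.09], [-2.66, 2.66]. Speed limits (rad/s): [2.57, 2.57, 3.14, 3.14, 3.14, 3.14, 3.14].

INTERFACE

Orientations are given as a unit quaternion [w, x, y, z].
In Python, from plant import robot gives the robot as it stands. The module is installed in compiled form; this text tells all that it offers.
- The arm moves only by the tool drive_tool, never from a script. Its argument "rows" is one flat list of numbers, 7 for each row, row after row: the turn, a rotation vector about the tool's x, y, z in degrees, then the shift along the tool's x, y, z in cm, then the finger opening in cm, from 0 to 8.54. In form: [ax, ay, az, tx, ty, tz, claw, ax, ay, az, tx, ty, tz, claw, ...]. A call has 1 to 8 rows; each row is the pose to reach, as a shift and turn from the pose commanded when the call began, along the tool's axes at that moment; what a row does not reach only later rows make up. A row lasts 1/8 s, in which the tool goes at most 62.5 mm and 10.7 degrees, less where a joint would pass 70% of its speed; a pose out of reach is approached as far as the arm can. A call with a gripper value outside its range is refused whole. The fingers move at their own pace and stop on an object; "newtons" is the grip in N (left out, the last holds). Time passes only in rows, so rows that repeat a pose let the fingers close. It gives the time, the measured TCP pose, the force, the opening and the grip force at its end, in the units of the state.
- robot.get_state(): the state, without advancing time (a new reading comes with each control period).
- robot.get_image(name): name is "side" or "top" or "wrist"; returns a dict with "color" (400x640x3 uint8, blue, green, red), "fx", "fy", "cx", "cy" (pixels), "R" (3x3) and "t" (3): a world point X has camera coordinates R X + t; the wrist camera has in their place "mount" (4x4, takes a point from camera to tool coordinates, whose origin is the TCP and whose axes are the flange's). Camera axes: x right, y down, z forward; pixel columns grow to the right and rows downward; lengths in m; the calibration is good to about 2 mm. A picture is of the moment at which its call begins: read the wrist's pose just before it. There is no depth.
- robot.sign_off(): hands the job in; it is judged then, once.
Trained networks look in a picture, given as the dict that the camera call returned (one of the last four; its "shot" number tells which), for a name from the list of things; names that differ only in an ending like _2 or _b are one class to them, and where a whole thing is asked for, a point or a joint stands for the part that bears it (a point fixed in the world has none). Each returns a list of dicts, best first, with "confidence" (0 to 1); they miss things now and then, are a little off and sometimes report something else, mostly with a low value. They report only what shows in the picture. A call takes as long as a camera call.
- robot.search_frame(picture, target): "box" ([left, top, width, height] in pixels, round what is visible of it).
- robot.outline_of(picture, target): "mask" (400x640 bool, what is visible of it) and "box" ([left, top, width, height] in pixels, round what is visible of it).
The state is a dict: "time_s": time; "joint_pos": joint angles; "qd": joint speeds; "joint_efforts": joint torques, N m; "tool_pos": TCP position; "tool_rot": TCP orientation; "ft_force": force on the tool from outside, world axes, zero at the start; "ft_torque": the same for the moment, N m; "grip_width": finger opening in m; "grip_force": force on a finger pad.
Only numpy, scipy, OpenCV 4.12 (cv2) and the standard library are available. Lean on these libraries where they do the work, as an engineer would, in place of code of your own. Each camera call takes 0.05 s, during which the arm holds its last target. There are 200 camera calls.

TASK

The board slide on the repair bench has dried flux in its guide. Run its carriage gently along the rail, all the way to the red stop and then all the way back to the black stop, feeling for where it drags; finally leave it standing by itself on the place where it drags worst, so that I can see where to clean. Do not ram the stops, and leave the bottle, the solder spool and the brush alone.

Things in the scene. Friction and masses are not known exactly. Their poses are not given: they have to be found in the camera images.
- slide: Board slide, fixed to the bench: flat black bed 90 mm (x, across) by 400 mm (y, along), 15 mm high, with a stop block at each end. Origin: centre of the underside, on the bench. Its y axis runs along the rail to the red stop (robot's left), z up. A yellow scale lies along the robot's side of the bed.
- stop_red (a point): Middle of the inner face of the stop block with the red cap and bumper (+y end of the bed), at its top edge, 57 mm above the bench. Block 70 mm across, 12 mm thick; the bumper stands out 7 mm.
- stop_black (a point): The same point of the stop block with the black cap and bumper (-y end of the bed), 354 mm from the red one.
- rail: Steel guide rail on the bed, 15 mm wide, 15 mm high, 350 mm long. Origin: centre of its underside, 15 mm above the bench. Unseen dried flux makes the carriage drag at two places, one slight, one clearly worse, each about 20 mm of travel long, centred anywhere from 50 to 170 mm of travel; they may overlap.
- carriage: Carriage on the rail, 0.3 to 0.6 kg: grey plate 90 mm (across) by 104 mm (along), 8 mm thick, with a jaw upright across each end, each 78 mm across, 14 mm thick, 24 mm high. The gap between the jaws is 64 mm clear: closed fingers reaching down into it can push either jaw without touching the plate. Origin: centre of the plate's upper face, 51 mm above the bench; axes as the slide's.
- jaw_red (a point): Middle of the top edge of the inner face of the jaw nearest the red stop, 75 mm above the bench.
- jaw_black (a point): Middle of the top edge of the inner face of the jaw nearest the black stop, 75 mm above the bench.
- travel (a joint): Position of the carriage along the rail in m: 0 at the black stop, 0.22 at the red stop. It stays where it is left. Push needed while it moves: 1.5 to 2 N on clean rail, at most 5 N on the slight place, about 7 N on the worst place, rising to 10 to 12 N on coming onto it from either side; less on leaving a place.
- bottle: Bystander: dispenser bottle of glass with a yellow cap, 72 mm wide, 94 mm high, standing. Origin: centre of its underside.
- spool: Bystander: small green solder spool lying flat, 58 mm wide, 26 mm high. Origin: centre of its underside.
- brush: Bystander: wooden flux brush lying on the bench, 160 mm long, 20 mm thick. Origin: under its middle; its x axis runs along it.

How it is judged:
By the outcome, as a careful person would: the job done as asked, in the order asked, and still so for the second after the job is handed in, with the robot touching nothing.
It also fails if it takes over 61 s, if anything falls off the work surface, if the arm or the gripper's body presses on something with over 40 N, if the wrist force passes 120 N, or if a joint passes its speed limit or range.

## Working session

There is one attempt and no reset: what is moved stays moved. The work goes in short steps, Python scripts to look and compute and a tool call to move; the robot and the scene stay as the last step left them, time stands still between calls to the robot, and variables do not carry over. Pictures are saved under pics/ and viewed, at most 10 in all, crops included, and the job is handed in when it is done.

Besides the shell and the picture viewer there is one more tool, called as name(argument=value, ...), one argument or row to a line, values as JSON. drive_tool: Moves the arm, as the interface text tells. Its arguments: {"type":"object","properties":{"rows":{"type":"array"},"newtons":{"type":"number"}},"required":["rows"]}

```bash
mkdir -p pics
cat > h.py <<'E'
from plant import robot
import numpy as np, cv2
from scipy.spatial.transform import Rotation as Ro
def ray(im,u,v,z):
    d=np.array([(u-im['cx'])/im['fx'],(v-im['cy'])/im['fy'],1.]);R=np.array(im['R']);t=np.array(im['t'])
    o=-R.T@t; d=R.T@d; return o+d*(z-o[2])/d[2]
def proj(im,X):
    c=np.array(im['R'])@np.array(X)+np.array(im['t']); return [im['fx']*c[0]/c[2]+im['cx'],im['fy']*c[1]/c[2]+im['cy']]
E
python3 - <<'E'
from h import *
s=robot.get_state(); print({k:np.round(v,3) for k,v in s.items()})
ims=[]
for n in ('top','side'):
    im=robot.get_image(n); cv2.imwrite(f'pics/{n}1.png',im['color']); ims.append(im)
for n,im in zip(('top','side'),ims):
    print(n,np.round(im['R'],3).tolist(),np.round(im['t'],3))
    for k in ('slide','stop_red','stop_black','rail','carriage','jaw_red','jaw_black','bottle','spool','brush'):
        try:
            r=robot.search_frame(im,k); print(k,[(np.round(a['box']).tolist(),round(a['confidence'],2)) for a in r[:2]])
        except Exception as e: print(k,e)
E
```

```text
{'time_s': np.float64(0.0), 'joint_pos': array([ 1.188,  0.69 , -0.195,  1.566,  0.157,  0.902, -0.215]), 'qd': array([-0.   ,  0.001,  0.002,  0.003,  0.   , -0.001,  0.   ]), 'joint_efforts': array([-0.0000e+00, -5.3960e+01, -1.2660e+00, -1.5854e+01,  9.0000e-03,
        1.0000e-02, -0.0000e+00]), 'tool_pos': array([ 0.253, -0.571,  0.23 ]), 'tool_rot': array([-0.001,  0.978,  0.207, -0.   ]), 'ft_force': array([-0.033,  0.22 , -0.13 ]), 'ft_torque': array([-0.032,  0.04 ,  0.011]), 'grip_force': np.float64(0.0), 'grip_width': np.float64(0.085)}
top [[-0.017, -1.0, -0.022], [-0.986, 0.02, -0.166], [0.166, 0.019, -0.986]] [0.044 0.568 0.756]
slide [([242.0, 150.0, 197.0, 75.0], 0.93)]
stop_red [([240.0, 150.0, 198.0, 77.0], 0.56)]
stop_black [([240.0, 151.0, 199.0, 74.0], 0.62)]
rail [([258.0, 168.0, 165.0, 37.0], 0.78)]
carriage [([326.0, 159.0, 59.0, 51.0], 0.87)]
jaw_red [([326.0, 155.0, 61.0, 52.0], 0.6)]
jaw_black [([323.0, 154.0, 62.0, 54.0], 0.84)]
bottle [([274.0, 101.0, 35.0, 45.0], 0.7), ([243.0, 149.0, 199.0, 75.0], 0.28)]
spool [([366.0, 226.0, 33.0, 34.0], 0.67), ([276.0, 100.0, 32.0, 46.0], 0.4)]
brush [([292.0, 225.0, 30.0, 81.0], 0.68)]
side [[-0.966, -0.257, -0.022], [-0.11, 0.485, -0.867], [0.234, -0.836, -0.497]] [0.555 0.107 0.722]
slide [([278.0, 154.0, 68.0, 117.0], 0.61)]
stop_red [([280.0, 153.0, 68.0, 121.0], 0.64)]
stop_black [([279.0, 150.0, 66.0, 126.0], 0.84)]
rail [([306.0, 200.0, 15.0, 36.0], 0.67)]
carriage [([294.0, 170.0, 45.0, 34.0], 0.72), ([228.0, 184.0, 32.0, 51.0], 0.43)]
jaw_red [([300.0, 166.0, 43.0, 39.0], 0.91)]
jaw_black [([295.0, 168.0, 48.0, 39.0], 0.66)]
bottle [([228.0, 185.0, 29.0, 50.0], 0.88)]
spool [([367.0, 178.0, 24.0, 27.0], 0.94)]
brush [([344.0, 228.0, 85.0, 21.0], 0.64), ([298.0, 169.0, 45.0, 36.0], 0.51)]
```

View pics/top1.png

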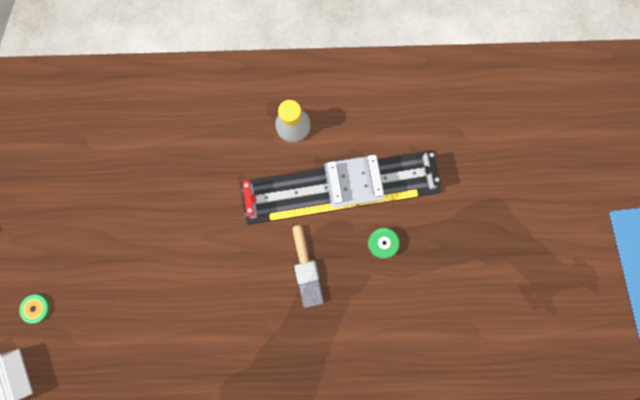

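View pics/side1.png

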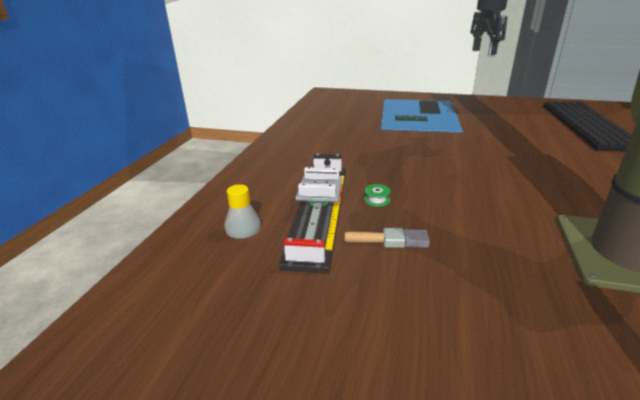

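The top view shows the slide running from the red stop (~249,199) to the black stop (~432,172). The carriage is at ~(355,181), the bottle at (292,122), the spool at (384,243) and the brush at (305,265). I'll enlarge it to measure.

Run:
```python
import cv2
a=cv2.imread('pics/top1.png')[140:235,235:445]
cv2.imwrite('pics/crop1.png',cv2.resize(a,(798,361),interpolation=cv2.INTER_CUBIC))
```

```text
(no output)
```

View pics/crop1.png

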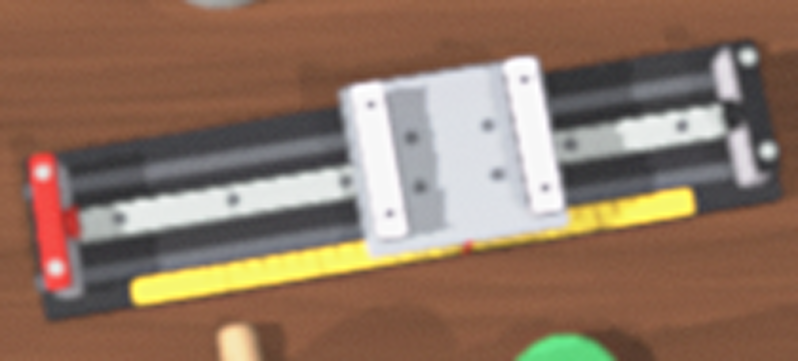

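The crop shows the carriage jaws with their tops at z=0.075: red jaw inner edge (383,83)-(407,233), black jaw inner edge (503,62)-(532,214). The bed corners are at (27,157), (45,318), (757,38) and (780,197), all in crop pixels.

Run:
```python
from h import *
im=robot.get_image('top')
f=lambda p,z: ray(im,235+(p[0]+.5)/3.8-.5,140+(p[1]+.5)/3.8-.5,z)
bed=[f(p,.015) for p in [(27,157),(45,318),(757,38),(780,197)]]
L=(bed[0]+bed[1])/2;Rr=(bed[2]+bed[3])/2
print(np.round(bed,3).tolist()); d=L-Rr; print('len',np.linalg.norm(d),'centre',(L+Rr)/2,'dir angle',np.degrees(np.arctan2(d[1],d[0])))
jr=[f(p,.075) for p in [(383,83),(407,233)]];jb=[f(p,.075) for p in [(503,62),(532,214)]]
a=sum(jr)/2;b=sum(jb)/2;print('jr',a,'jb',b,'c',(a+b)/2,'gap',np.linalg.norm(a-b),np.degrees(np.arctan2(*(a-b)[1::-1])))
s=(L-Rr)/np.linalg.norm(d);print('travel',((a+b)/2-(L+Rr)/2)@s+.11, 'lat',np.cross((((a+b)/2-(L+Rr)/2))[:2],s[:2]))
sr=f((72,222),.045);
for p,z in (((384,243),.026),((292,122),.04),((298,228),.015),((312,305),.01)): print(np.round(ray(im,*p,z),3))
s=robot.get_state();R=Ro.from_quat(np.roll(s['tool_rot'],-1)).as_matrix();print(R.round(3),s['tool_pos'])
```

```text
[[0.607, 0.186, 0.015], [0.519, 0.175, 0.015], [0.664, -0.211, 0.015], [0.577, -0.218, 0.015]]
len 0.39859533802261077 centre [ 0.59188332 -0.01699301  0.015     ] dir angle 98.25751329004122
jr [ 0.59036626 -0.01089346  0.075     ] jb [ 0.59924764 -0.07221355  0.075     ] c [ 0.59480695 -0.04155351  0.075     ] gap 0.061959922307020514 98.241205347552
travel 0.0852742324303553 lat -0.0006341155486346978
[ 0.474 -0.099  0.026]
[0.722 0.079 0.04 ]
[0.508 0.071 0.015]
[0.357 0.045 0.01 ]
[[ 0.914  0.405  0.   ]
 [ 0.405 -0.914 -0.   ]
 [ 0.     0.    -1.   ]] [ 0.25304366 -0.57150555  0.23131325]<stdin>:9: DeprecationWarning: Arrays of 2-dimensional vectors are deprecated. Use arrays of 3-dimensional vectors instead. (deprecated in NumPy 2.0)
```

drive_tool(
  rows=[0,0,-6.2,4.4,-2.9,0,0,0,0,-12.4,8.8,-5.8,0,0,0,0,-18.6,13.2,-8.7,0,0,0,0,-24.8,17.6,-11.5,0,0,0,0,-31,22,-14.4,0,0,0,0,-37.2,26.4,-17.3,0,0,0,0,-43.4,30.7,-20.2,0,0,0,0,-49.6,35.1,-23.1,0,0],
  newtons=60,
)

```text
time_s: 2.15
tool_pos: [0.4814, -0.2169, 0.2315]
tool_rot: [0.0, 0.8, 0.599, 0.0]
ft_force: [0.2, -0.1, -0.4]
grip_width: 0.0004
grip_force: 0.0
```

```bash
cat >> h.py <<'E'
def go(x,y,z,ang=98.25):
    s=robot.get_state();R=Ro.from_quat(np.roll(s['tool_rot'],-1))
    T=Ro.from_matrix(np.column_stack([[np.cos(np.radians(ang)),np.sin(np.radians(ang)),0],[np.sin(np.radians(ang)),-np.cos(np.radians(ang)),0],[0,0,-1]]))
    print('turn',(R.inv()*T).as_rotvec(degrees=True).round(2),'shift cm',(R.inv().apply(np.array([x,y,z])-s['tool_pos'])*100).round(2),'t',s['time_s'],'F',np.round(s['ft_force'],2),'j',np.round(s['joint_pos'],2))
E
python3 -c "
from h import *
go(.5948,-.0416,.15)"
```

```text
turn [  0.04   0.03 -24.59] shift cm [20.02  5.95  8.15] t 2.15 F [ 0.19 -0.09 -0.37] j [ 0.59  0.58 -0.41  1.85  0.32  0.77 -0.28]
```

drive_tool(
  rows=[0,0,-6.1,5,1.5,0,0,0,0,-12.3,10,3,2,0,0,0,-18.4,15,4.5,4,0,0,0,-24.6,20,6,6,0,0,0,-24.6,20,6,8.1,0,0,0,-24.6,20,6,8.1,0,0,0,-24.6,20,6,8.1,0],
)

```text
time_s: 3.02
tool_pos: [0.595, -0.0446, 0.1509]
tool_rot: [0.001, 0.656, 0.755, -0.0]
ft_force: [0.5, -0.2, 0.1]
grip_width: -0.0001
grip_force: 0.0
```

Run:
```python
from h import *
go(.5948,-.0416,.063)
s=robot.get_state();w=robot.get_image('wrist');cv2.imwrite('pics/w1.png',w['color'])
M=np.array(w['mount']);R=Ro.from_quat(np.roll(s['tool_rot'],-1)).as_matrix();p=s['tool_pos']
Rwc=R@M[:3,:3];twc=R@M[:3,3]+p;w['R']=Rwc.T;w['t']=-Rwc.T@twc;print(M.round(3))
u=np.array([-.1435,.9897,0]);v=np.array([.9897,.1435,0]);c=np.array([.5948,-.0416,.075])
for n,o in (('jr',.032),('jb',-.032)):
    print(n,[np.round(proj(w,c+o*u+k*.039*v)).tolist() for k in(-1,0,1)])
```

```text
turn [ 0.03  0.05 -0.26] shift cm [0.31 0.01 8.79] t 3.025 F [ 0.52 -0.23  0.07] j [ 0.25  0.78 -0.45  1.72  0.47  0.75 -0.3 ]
[[ 0.    -0.964 -0.265  0.068]
 [ 1.     0.     0.001  0.001]
 [-0.001 -0.265  0.964 -0.143]
 [ 0.     0.     0.     1.   ]]
jr [[264.0, 159.0], [322.0, 158.0], [381.0, 158.0]]
jb [[268.0, 247.0], [323.0, 247.0], [377.0, 247.0]]
```

View pics/w1.png

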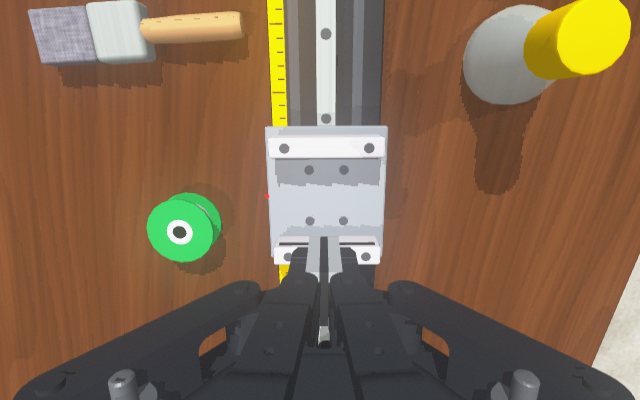

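The wrist view agrees with the prediction: the red jaw's inner edge is at row ~158, columns 267–385, and the gap is clear. I'll lower the closed fingers and approach the red jaw.

drive_tool(
  rows=[0,0,-0.2,0.3,0,4,0,0,0,-0.2,0.3,0,7,0,0,0,-0.2,0.3,0,8.7,0,0,0,-0.2,0.3,0,8.7,0,0,0,-0.2,1.3,0,8.7,0,0,0,-0.2,1.3,0,8.7,0],
)

```text
time_s: 3.82
tool_pos: [0.5939, -0.0287, 0.0647]
tool_rot: [0.0, 0.653, 0.757, 0.001]
ft_force: [0.6, 0.3, -0.4]
grip_width: -0.0001
grip_force: 0.0
```

drive_tool(
  rows=[0,0,0,0.3,0,0,0,0,0,0,0.5,0,0,0],
)

```text
time_s: 4.08
tool_pos: [0.5925, -0.0255, 0.0636]
tool_rot: [0.0, 0.654, 0.756, 0.0]
ft_force: [0.8, 0.9, -0.1]
grip_width: -0.0001
grip_force: 0.0
```

drive_tool(
  rows=[0,0,0,0.2,0,0,0,0,0,0,0.4,0,0,0],
)

```text
time_s: 4.32
tool_pos: [0.5917, -0.0217, 0.0633]
tool_rot: [0.0, 0.654, 0.756, -0.0]
ft_force: [0.4, -0.9, -0.3]
grip_width: 0.0
grip_force: 1.6
```

drive_tool(
  rows=[0,0,0,0.2,0,0,0,0,0,0,0.4,0,0,0],
)

```text
time_s: 4.58
tool_pos: [0.5912, -0.0184, 0.0633]
tool_rot: [0.0, 0.654, 0.756, -0.0]
ft_force: [0.7, -1.0, 1.1]
grip_width: -0.0004
grip_force: 0.8
```

drive_tool(
  rows=[0,0,0,0.2,0,0,0,0,0,0,0.4,0,0,0],
)

```text
time_s: 4.82
tool_pos: [0.5906, -0.0138, 0.0633]
tool_rot: [0.0, 0.654, 0.756, -0.0]
ft_force: [0.4, -1.4, -0.2]
grip_width: -0.0
grip_force: 0.8
```

drive_tool(
  rows=[0,0,0,0.2,0,0,0,0,0,0,0.4,0,0,0],
)

```text
time_s: 5.08
tool_pos: [0.59, -0.0097, 0.0633]
tool_rot: [0.0, 0.654, 0.756, -0.0]
ft_force: [-0.4, -1.4, 0.9]
grip_width: -0.0001
grip_force: 0.8
```

drive_tool(
  rows=[0,0,0,0.2,0,0,0,0,0,0,0.4,0,0,0],
)

```text
time_s: 5.32
tool_pos: [0.5894, -0.0058, 0.0633]
tool_rot: [0.0, 0.654, 0.756, -0.0]
ft_force: [1.1, -1.0, 0.3]
grip_width: 0.0
grip_force: 0.8
```

drive_tool(
  rows=[0,0,0,0.2,0,0,0,0,0,0,0.4,0,0,0],
)

```text
time_s: 5.58
tool_pos: [0.5888, -0.0018, 0.0633]
tool_rot: [0.0, 0.654, 0.756, -0.0]
ft_force: [-0.3, -1.3, -0.6]
grip_width: -0.0003
grip_force: 0.8
```

drive_tool(
  rows=[0,0,0,0.2,0,0,0,0,0,0,0.4,0,0,0],
)

```text
time_s: 5.82
tool_pos: [0.5882, 0.0022, 0.0633]
tool_rot: [0.0, 0.654, 0.756, -0.0]
ft_force: [0.4, -1.4, -0.5]
grip_width: -0.0001
grip_force: 0.8
```

drive_tool(
  rows=[0,0,0,0.2,0,0,0,0,0,0,0.4,0,0,0],
)

```text
time_s: 6.08
tool_pos: [0.5877, 0.0059, 0.0633]
tool_rot: [0.0, 0.654, 0.756, -0.0]
ft_force: [0.3, -3.4, -0.4]
grip_width: 0.0001
grip_force: 1.5
```

drive_tool(
  rows=[0,0,0,0.2,0,0,0,0,0,0,0.4,0,0,0],
)

```text
time_s: 6.32
tool_pos: [0.5874, 0.0076, 0.0633]
tool_rot: [0.001, 0.655, 0.756, -0.001]
ft_force: [0.6, -7.3, 0.3]
grip_width: 0.0
grip_force: 3.7
```

drive_tool(
  rows=[0,0,0,0.2,0,0,0,0,0,0,0.4,0,0,0],
)

```text
time_s: 6.58
tool_pos: [0.5871, 0.0094, 0.0633]
tool_rot: [0.002, 0.655, 0.755, -0.002]
ft_force: [2.8, -9.9, 0.8]
grip_width: -0.0002
grip_force: 4.9
```

drive_tool(
  rows=[0,0,0,0.2,0,0,0,0,0,0,0.4,0,0,0],
)

```text
time_s: 6.82
tool_pos: [0.5865, 0.0136, 0.0633]
tool_rot: [0.002, 0.655, 0.755, -0.002]
ft_force: [2.7, -9.0, 0.7]
grip_width: 0.0003
grip_force: 4.4
```

drive_tool(
  rows=[0,0,0,0.2,0,0,0,0,0,0,0.4,0,0,0],
)

```text
time_s: 7.08
tool_pos: [0.5859, 0.0177, 0.0633]
tool_rot: [0.002, 0.655, 0.755, -0.002]
ft_force: [2.1, -8.1, 0.4]
grip_width: 0.0003
grip_force: 4.3
```

drive_tool(
  rows=[0,0,0,0.2,0,0,0,0,0,0,0.4,0,0,0],
)

```text
time_s: 7.32
tool_pos: [0.5851, 0.0234, 0.0633]
tool_rot: [0.001, 0.655, 0.756, -0.001]
ft_force: [0.6, -1.9, -0.1]
grip_width: -0.0
grip_force: 0.9
```

drive_tool(
  rows=[0,0,0,0.2,0,0,0,0,0,0,0.4,0,0,0],
)

```text
time_s: 7.58
tool_pos: [0.5841, 0.0307, 0.0633]
tool_rot: [-0.0, 0.654, 0.757, 0.0]
ft_force: [-0.1, -1.8, -0.8]
grip_width: -0.0004
grip_force: 0.8
```

drive_tool(
  rows=[0,0,0,0.2,0,0,0,0,0,0,0.4,0,0,0],
)

```text
time_s: 7.82
tool_pos: [0.5836, 0.0341, 0.0633]
tool_rot: [-0.0, 0.654, 0.756, 0.0]
ft_force: [0.7, -1.2, 0.2]
grip_width: 0.0001
grip_force: 0.8
```

drive_tool(
  rows=[0,0,0,0.2,0,0,0,0,0,0,0.4,0,0,0],
)

```text
time_s: 8.07
tool_pos: [0.5831, 0.0378, 0.0633]
tool_rot: [0.0, 0.654, 0.756, -0.0]
ft_force: [-1.1, -2.2, -0.4]
grip_width: 0.0004
grip_force: 0.8
```

drive_tool(
  rows=[0,0,0,0.2,0,0,0,0,0,0,0.4,0,0,0],
)

```text
time_s: 8.32
tool_pos: [0.5825, 0.0417, 0.0633]
tool_rot: [0.0, 0.654, 0.756, -0.0]
ft_force: [1.3, -2.0, -0.9]
grip_width: -0.0001
grip_force: 0.8
```

drive_tool(
  rows=[0,0,0,0.2,0,0,0,0,0,0,0.4,0,0,0],
)

```text
time_s: 8.57
tool_pos: [0.5819, 0.0457, 0.0633]
tool_rot: [0.0, 0.654, 0.756, -0.0]
ft_force: [0.2, -2.5, -0.4]
grip_width: -0.0001
grip_force: 0.8
```

drive_tool(
  rows=[0,0,0,0.2,0,0,0,0,0,0,0.4,0,0,0],
)

```text
time_s: 8.82
tool_pos: [0.5813, 0.0496, 0.0633]
tool_rot: [0.0, 0.654, 0.756, -0.0]
ft_force: [0.0, -0.6, -0.9]
grip_width: 0.0003
grip_force: 0.8
```

drive_tool(
  rows=[0,0,0,0.2,0,0,0,0,0,0,0.4,0,0,0],
)

```text
time_s: 9.07
tool_pos: [0.5808, 0.0536, 0.0633]
tool_rot: [0.0, 0.654, 0.756, -0.0]
ft_force: [0.1, -1.6, -0.6]
grip_width: -0.0
grip_force: 0.9
```

drive_tool(
  rows=[0,0,0,0.2,0,0,0,0,0,0,0.4,0,0,0],
)

```text
time_s: 9.32
tool_pos: [0.5803, 0.0568, 0.0633]
tool_rot: [0.0, 0.654, 0.756, -0.0]
ft_force: [1.2, -2.9, -0.3]
grip_width: -0.0004
grip_force: 1.7
```

drive_tool(
  rows=[0,0,0,0.2,0,0,0,0,0,0,0.4,0,0,0],
)

```text
time_s: 9.57
tool_pos: [0.5797, 0.0611, 0.0633]
tool_rot: [0.0, 0.654, 0.756, -0.0]
ft_force: [1.2, -4.0, -1.3]
grip_width: 0.0002
grip_force: 1.8
```

drive_tool(
  rows=[0,0,0,0.2,0,0,0,0,0,0,0.4,0,0,0],
)

```text
time_s: 9.82
tool_pos: [0.579, 0.0654, 0.0633]
tool_rot: [0.0, 0.654, 0.756, -0.0]
ft_force: [0.7, -3.8, -0.1]
grip_width: -0.0003
grip_force: 1.7
```

drive_tool(
  rows=[0,0,0,0.2,0,0,0,0,0,0,0.4,0,0,0],
)

```text
time_s: 10.07
tool_pos: [0.5783, 0.0704, 0.0633]
tool_rot: [-0.0, 0.654, 0.757, 0.0]
ft_force: [0.2, -0.4, -1.2]
grip_width: -0.0001
grip_force: 0.8
```

drive_tool(
  rows=[0,0,0,0.2,0,0,0,0,0,0,0.4,0,0,0],
)

```text
time_s: 10.32
tool_pos: [0.5778, 0.0738, 0.0633]
tool_rot: [-0.0, 0.654, 0.756, 0.0]
ft_force: [1.5, -2.5, -0.5]
grip_width: -0.0001
grip_force: 0.8
```

drive_tool(
  rows=[0,0,0,0.2,0,0,0,0,0,0,0.4,0,0,0],
)

```text
time_s: 10.58
tool_pos: [0.5773, 0.0774, 0.0633]
tool_rot: [0.0, 0.654, 0.756, 0.0]
ft_force: [1.3, -1.2, 0.2]
grip_width: 0.0
grip_force: 0.8
```

drive_tool(
  rows=[0,0,0,0.2,0,0,0,0,0,0,0.4,0,0,0],
)

```text
time_s: 10.82
tool_pos: [0.5767, 0.0813, 0.0633]
tool_rot: [0.0, 0.654, 0.756, -0.0]
ft_force: [-0.1, -2.2, -1.2]
grip_width: 0.0002
grip_force: 0.8
```

drive_tool(
  rows=[0,0,0,0.2,0,0,0,0,0,0,0.4,0,0,0],
)

```text
time_s: 11.08
tool_pos: [0.5762, 0.0853, 0.0633]
tool_rot: [0.0, 0.654, 0.756, -0.0]
ft_force: [0.4, -1.5, -0.8]
grip_width: 0.0
grip_force: 0.8
```

drive_tool(
  rows=[0,0,0,0.2,0,0,0,0,0,0,0.4,0,0,0],
)

```text
time_s: 11.32
tool_pos: [0.5756, 0.0892, 0.0633]
tool_rot: [0.0, 0.654, 0.756, -0.0]
ft_force: [1.1, -0.8, -0.5]
grip_width: -0.0003
grip_force: 0.8
```

drive_tool(
  rows=[0,0,0,0.2,0,0,0,0,0,0,0.4,0,0,0],
)

```text
time_s: 11.58
tool_pos: [0.575, 0.0932, 0.0633]
tool_rot: [0.0, 0.654, 0.756, -0.0]
ft_force: [0.2, -0.5, -1.0]
grip_width: -0.0
grip_force: 0.8
```

drive_tool(
  rows=[0,0,0,0.2,0,0,0,0,0,0,0.4,0,0,0],
)

```text
time_s: 11.82
tool_pos: [0.5744, 0.0971, 0.0633]
tool_rot: [0.0, 0.654, 0.756, -0.0]
ft_force: [0.0, -1.0, -1.1]
grip_width: 0.0004
grip_force: 0.8
```

drive_tool(
  rows=[0,0,0,0.2,0,0,0,0,0,0,0.4,0,0,0],
)

```text
time_s: 12.08
tool_pos: [0.5739, 0.1011, 0.0633]
tool_rot: [0.0, 0.654, 0.756, -0.0]
ft_force: [0.5, -2.5, -1.2]
grip_width: 0.0
grip_force: 0.8
```

drive_tool(
  rows=[0,0,0,0.1,0,0,0,0,0,0,0.2,0,0,0,0,0,0,0.3,0,0,0],
)

```text
time_s: 12.45
tool_pos: [0.5735, 0.1039, 0.0633]
tool_rot: [0.0, 0.654, 0.756, -0.0]
ft_force: [0.4, -1.9, -0.7]
grip_width: 0.0002
grip_force: 0.8
```

drive_tool(
  rows=[0,0,0,0.1,0,0,0,0,0,0,0.2,0,0,0],
)

```text
time_s: 12.7
tool_pos: [0.5731, 0.106, 0.0633]
tool_rot: [0.0, 0.654, 0.756, -0.0]
ft_force: [-0.2, -1.3, -1.1]
grip_width: 0.0004
grip_force: 0.8
```

drive_tool(
  rows=[0,0,0,0.1,0,0,0,0,0,0,0.2,0,0,0],
)

```text
time_s: 12.95
tool_pos: [0.5728, 0.108, 0.0633]
tool_rot: [0.0, 0.654, 0.756, -0.0]
ft_force: [1.1, -1.3, -0.2]
grip_width: -0.0003
grip_force: 0.8
```

drive_tool(
  rows=[0,0,0,0.1,0,0,0,0,0,0,0.2,0,0,0],
)

```text
time_s: 13.2
tool_pos: [0.5725, 0.11, 0.0633]
tool_rot: [0.0, 0.654, 0.756, -0.0]
ft_force: [-0.0, -1.7, -0.2]
grip_width: 0.0002
grip_force: 0.8
```

drive_tool(
  rows=[0,0,0,0.1,0,0,0],
)

```text
time_s: 13.32
tool_pos: [0.5724, 0.111, 0.0633]
tool_rot: [0.0, 0.654, 0.756, -0.0]
ft_force: [-0.3, -0.7, -0.9]
grip_width: 0.0001
grip_force: 0.8
```

drive_tool(
  rows=[0,0,0,0.1,0,0,0],
)

```text
time_s: 13.45
tool_pos: [0.5723, 0.112, 0.0633]
tool_rot: [0.0, 0.654, 0.756, -0.0]
ft_force: [0.4, -1.7, -1.7]
grip_width: -0.0001
grip_force: 0.8
```

drive_tool(
  rows=[0,0,0,0.1,0,0,0],
)

```text
time_s: 13.58
tool_pos: [0.5722, 0.1129, 0.0633]
tool_rot: [0.0, 0.654, 0.756, 0.0]
ft_force: [-1.1, -2.3, -1.2]
grip_width: 0.0001
grip_force: 0.8
```

drive_tool(
  rows=[0,0,0,0.1,0,0,0],
)

```text
time_s: 13.7
tool_pos: [0.5721, 0.1135, 0.0633]
tool_rot: [0.0, 0.654, 0.756, -0.0]
ft_force: [0.4, -2.9, -0.1]
grip_width: -0.0001
grip_force: 1.6
```

drive_tool(
  rows=[0,0,0,0.1,0,0,0],
)

```text
time_s: 13.82
tool_pos: [0.572, 0.1135, 0.0633]
tool_rot: [0.001, 0.655, 0.756, -0.001]
ft_force: [1.6, -4.2, 0.3]
grip_width: -0.0002
grip_force: 2.6
```

drive_tool(
  rows=[0,0,0,0.1,0,0,0],
)

```text
time_s: 13.95
tool_pos: [0.572, 0.1135, 0.0633]
tool_rot: [0.001, 0.655, 0.756, -0.001]
ft_force: [1.5, -7.5, 2.0]
grip_width: 0.0003
grip_force: 3.5
```

drive_tool(
  rows=[0,0,0,0.1,0,0,0],
)

```text
time_s: 14.08
tool_pos: [0.572, 0.1135, 0.0633]
tool_rot: [0.001, 0.655, 0.756, -0.002]
ft_force: [0.7, -8.2, 1.1]
grip_width: 0.0002
grip_force: 4.2
```

drive_tool(
  rows=[0,0,0,-1,0,0,0,0,0,0,-2,0,0,0,0,0,0,-3,0,0,0,0,0,0,-3.8,0,0,0,0,0,0,-4.1,0,0,0],
)

```text
time_s: 14.7
tool_pos: [0.5776, 0.0754, 0.0633]
tool_rot: [0.0, 0.655, 0.756, -0.0]
ft_force: [0.6, 0.2, 0.2]
grip_width: 0.0001
grip_force: 0.0
```

drive_tool(
  rows=[0,0,0,-0.2,0,0,0,0,0,0,-0.4,0,0,0],
)

```text
time_s: 14.95
tool_pos: [0.578, 0.0727, 0.0633]
tool_rot: [-0.0, 0.654, 0.757, 0.0]
ft_force: [-0.3, 1.0, 0.2]
grip_width: 0.0001
grip_force: 0.0
```

drive_tool(
  rows=[0,0,0,-0.2,0,0,0,0,0,0,-0.4,0,0,0],
)

```text
time_s: 15.2
tool_pos: [0.5786, 0.0692, 0.0633]
tool_rot: [-0.0, 0.654, 0.757, 0.0]
ft_force: [0.0, 1.4, -0.5]
grip_width: 0.0001
grip_force: 0.8
```

drive_tool(
  rows=[0,0,0,-0.2,0,0,0,0,0,0,-0.4,0,0,0],
)

```text
time_s: 15.45
tool_pos: [0.5793, 0.0645, 0.0633]
tool_rot: [-0.0, 0.654, 0.756, 0.0]
ft_force: [-0.1, 1.6, 0.1]
grip_width: -0.0002
grip_force: 0.8
```

drive_tool(
  rows=[0,0,0,-0.2,0,0,0,0,0,0,-0.4,0,0,0],
)

```text
time_s: 15.7
tool_pos: [0.5798, 0.0603, 0.0633]
tool_rot: [0.0, 0.654, 0.756, 0.0]
ft_force: [-0.2, 1.2, 0.1]
grip_width: -0.0003
grip_force: 0.8
```

drive_tool(
  rows=[0,0,0,-0.2,0,0,0,0,0,0,-0.4,0,0,0],
)

```text
time_s: 15.95
tool_pos: [0.5804, 0.0563, 0.0633]
tool_rot: [0.0, 0.654, 0.756, 0.0]
ft_force: [0.1, 1.2, -0.2]
grip_width: -0.0
grip_force: 0.8
```

drive_tool(
  rows=[0,0,0,-0.2,0,0,0,0,0,0,-0.4,0,0,0],
)

```text
time_s: 16.2
tool_pos: [0.581, 0.0524, 0.0633]
tool_rot: [0.0, 0.654, 0.756, -0.0]
ft_force: [-0.2, 1.9, 0.6]
grip_width: 0.0002
grip_force: 0.8
```

drive_tool(
  rows=[0,0,0,-0.2,0,0,0,0,0,0,-0.4,0,0,0],
)

```text
time_s: 16.45
tool_pos: [0.5816, 0.0484, 0.0633]
tool_rot: [0.0, 0.654, 0.756, 0.0]
ft_force: [0.8, 1.9, -0.1]
grip_width: -0.0
grip_force: 0.8
```

drive_tool(
  rows=[0,0,0,-0.2,0,0,0,0,0,0,-0.4,0,0,0],
)

```text
time_s: 16.7
tool_pos: [0.5821, 0.0444, 0.0633]
tool_rot: [0.0, 0.654, 0.756, 0.0]
ft_force: [-0.7, 1.6, -0.3]
grip_width: -0.0005
grip_force: 0.8
```

drive_tool(
  rows=[0,0,0,-0.2,0,0,0,0,0,0,-0.4,0,0,0],
)

```text
time_s: 16.95
tool_pos: [0.5828, 0.0405, 0.0633]
tool_rot: [0.0, 0.654, 0.756, 0.0]
ft_force: [0.1, 1.9, 0.7]
grip_width: 0.0001
grip_force: 0.8
```

drive_tool(
  rows=[0,0,0,-0.2,0,0,0,0,0,0,-0.4,0,0,0],
)

```text
time_s: 17.2
tool_pos: [0.5833, 0.0365, 0.0633]
tool_rot: [0.0, 0.654, 0.756, 0.0]
ft_force: [-0.4, 1.5, 0.5]
grip_width: 0.0003
grip_force: 0.8
```

drive_tool(
  rows=[0,0,0,-0.2,0,0,0,0,0,0,-0.4,0,0,0],
)

```text
time_s: 17.45
tool_pos: [0.5839, 0.0325, 0.0633]
tool_rot: [0.0, 0.654, 0.756, -0.0]
ft_force: [0.2, 1.7, 0.3]
grip_width: -0.0004
grip_force: 0.8
```

drive_tool(
  rows=[0,0,0,-0.2,0,0,0,0,0,0,-0.4,0,0,0],
)

```text
time_s: 17.7
tool_pos: [0.5845, 0.0286, 0.0633]
tool_rot: [0.0, 0.654, 0.756, 0.0]
ft_force: [0.4, 1.5, 1.1]
grip_width: -0.0002
grip_force: 0.8
```

drive_tool(
  rows=[0,0,0,-0.2,0,0,0,0,0,0,-0.4,0,0,0],
)

```text
time_s: 17.95
tool_pos: [0.5849, 0.0252, 0.0633]
tool_rot: [-0.0, 0.654, 0.756, 0.0]
ft_force: [-0.9, 2.8, 1.3]
grip_width: -0.0002
grip_force: 1.5
```

drive_tool(
  rows=[0,0,0,-0.2,0,0,0,0,0,0,-0.4,0,0,0],
)

```text
time_s: 18.2
tool_pos: [0.5855, 0.0213, 0.0633]
tool_rot: [-0.0, 0.654, 0.756, 0.0]
ft_force: [-0.5, 3.3, 0.4]
grip_width: -0.0001
grip_force: 1.8
```

drive_tool(
  rows=[0,0,0,-0.2,0,0,0,0,0,0,-0.4,0,0,0],
)

```text
time_s: 18.45
tool_pos: [0.5862, 0.0169, 0.0633]
tool_rot: [0.0, 0.654, 0.756, 0.0]
ft_force: [-0.2, 2.5, 0.9]
grip_width: -0.0003
grip_force: 1.8
```

drive_tool(
  rows=[0,0,0,-0.2,0,0,0,0,0,0,-0.4,0,0,0],
)

```text
time_s: 18.7
tool_pos: [0.5868, 0.0121, 0.0633]
tool_rot: [0.0, 0.654, 0.756, -0.0]
ft_force: [0.7, 1.3, 1.3]
grip_width: 0.0
grip_force: 0.8
```

drive_tool(
  rows=[0,0,0,-0.2,0,0,0,0,0,0,-0.4,0,0,0],
)

```text
time_s: 18.95
tool_pos: [0.5874, 0.0083, 0.0633]
tool_rot: [0.0, 0.654, 0.756, -0.0]
ft_force: [0.6, 0.7, 1.4]
grip_width: -0.0
grip_force: 0.8
```

drive_tool(
  rows=[0,0,0,-0.2,0,0,0,0,0,0,-0.4,0,0,0],
)

```text
time_s: 19.2
tool_pos: [0.5879, 0.0048, 0.0633]
tool_rot: [0.0, 0.654, 0.756, -0.0]
ft_force: [0.3, 1.6, 1.6]
grip_width: -0.0003
grip_force: 0.8
```

drive_tool(
  rows=[0,0,0,-0.2,0,0,0,0,0,0,-0.4,0,0,0],
)

```text
time_s: 19.45
tool_pos: [0.5885, 0.0009, 0.0633]
tool_rot: [0.0, 0.654, 0.756, -0.0]
ft_force: [-0.6, 1.8, 0.3]
grip_width: -0.0002
grip_force: 0.8
```

drive_tool(
  rows=[0,0,0,-0.2,0,0,0,0,0,0,-0.4,0,0,0],
)

```text
time_s: 19.7
tool_pos: [0.5891, -0.003, 0.0633]
tool_rot: [0.0, 0.654, 0.756, 0.0]
ft_force: [0.6, 1.0, -0.0]
grip_width: 0.0
grip_force: 0.8
```

drive_tool(
  rows=[0,0,0,-0.2,0,0,0,0,0,0,-0.4,0,0,0],
)

```text
time_s: 19.95
tool_pos: [0.5896, -0.007, 0.0633]
tool_rot: [0.0, 0.654, 0.756, 0.0]
ft_force: [-0.0, 1.8, 1.0]
grip_width: -0.0004
grip_force: 0.8
```

drive_tool(
  rows=[0,0,0,-0.2,0,0,0],
)

```text
time_s: 20.08
tool_pos: [0.5899, -0.009, 0.0633]
tool_rot: [0.0, 0.654, 0.756, 0.0]
ft_force: [1.3, 1.5, 1.3]
grip_width: 0.0002
grip_force: 0.8
```

drive_tool(
  rows=[0,0,0,-0.2,0,0,0],
)

```text
time_s: 20.2
tool_pos: [0.5902, -0.011, 0.0633]
tool_rot: [0.0, 0.654, 0.756, -0.0]
ft_force: [0.5, 1.9, 0.2]
grip_width: -0.0
grip_force: 0.8
```

drive_tool(
  rows=[0,0,0,-0.2,0,0,0],
)

```text
time_s: 20.32
tool_pos: [0.5905, -0.013, 0.0633]
tool_rot: [0.0, 0.654, 0.756, -0.0]
ft_force: [-0.6, 2.4, 1.2]
grip_width: 0.0003
grip_force: 0.8
```

drive_tool(
  rows=[0,0,0,-0.2,0,0,0],
)

```text
time_s: 20.45
tool_pos: [0.5908, -0.0149, 0.0633]
tool_rot: [0.0, 0.654, 0.756, -0.0]
ft_force: [0.4, 1.3, 0.6]
grip_width: -0.0002
grip_force: 0.8
```

drive_tool(
  rows=[0,0,0,-0.2,0,0,0],
)

```text
time_s: 20.58
tool_pos: [0.5911, -0.0169, 0.0633]
tool_rot: [0.0, 0.654, 0.756, -0.0]
ft_force: [0.8, 0.9, 0.4]
grip_width: -0.0001
grip_force: 0.8
```

drive_tool(
  rows=[0,0,0,-0.2,0,0,0],
)

```text
time_s: 20.7
tool_pos: [0.5913, -0.0186, 0.0633]
tool_rot: [-0.0, 0.654, 0.756, 0.0]
ft_force: [-0.4, 3.0, 0.5]
grip_width: -0.0004
grip_force: 1.7
```

drive_tool(
  rows=[0,0,0,-0.2,0,0,0],
)

```text
time_s: 20.82
tool_pos: [0.5914, -0.0194, 0.0633]
tool_rot: [-0.001, 0.654, 0.757, 0.001]
ft_force: [-2.0, 6.1, 1.4]
grip_width: 0.0001
grip_force: 2.8
```

drive_tool(
  rows=[0,0,0,-0.2,0,0,0],
)

```text
time_s: 20.95
tool_pos: [0.5916, -0.0202, 0.0633]
tool_rot: [-0.001, 0.654, 0.757, 0.001]
ft_force: [-1.4, 7.6, 2.9]
grip_width: -0.0001
grip_force: 3.8
```

drive_tool(
  rows=[0,0,0,-0.2,0,0,0],
)

```text
time_s: 21.08
tool_pos: [0.5917, -0.0211, 0.0634]
tool_rot: [-0.002, 0.653, 0.757, 0.002]
ft_force: [-2.1, 9.3, 1.6]
grip_width: 0.0002
grip_force: 4.5
```

drive_tool(
  rows=[0,0,0,-0.2,0,0,0],
)

```text
time_s: 21.2
tool_pos: [0.5918, -0.0222, 0.0634]
tool_rot: [-0.002, 0.653, 0.757, 0.002]
ft_force: [-3.0, 8.9, 1.6]
grip_width: -0.0003
grip_force: 4.7
```

drive_tool(
  rows=[0,0,0,-0.2,0,0,0],
)

```text
time_s: 21.32
tool_pos: [0.5921, -0.0243, 0.0634]
tool_rot: [-0.002, 0.653, 0.757, 0.002]
ft_force: [-2.2, 9.5, 2.1]
grip_width: 0.0003
grip_force: 4.4
```

drive_tool(
  rows=[0,0,0,-0.2,0,0,0],
)

```text
time_s: 21.45
tool_pos: [0.5924, -0.0265, 0.0633]
tool_rot: [-0.002, 0.653, 0.757, 0.002]
ft_force: [-1.3, 8.3, 1.6]
grip_width: -0.0002
grip_force: 4.4
```

drive_tool(
  rows=[0,0,0,-0.2,0,0,0],
)

```text
time_s: 21.58
tool_pos: [0.5927, -0.0285, 0.0634]
tool_rot: [-0.002, 0.653, 0.757, 0.002]
ft_force: [-1.4, 8.0, 2.1]
grip_width: -0.0001
grip_force: 4.4
```

drive_tool(
  rows=[0,0,0,-0.2,0,0,0],
)

```text
time_s: 21.7
tool_pos: [0.593, -0.0305, 0.0634]
tool_rot: [-0.002, 0.653, 0.757, 0.002]
ft_force: [-1.4, 8.5, 2.2]
grip_width: 0.0001
grip_force: 4.3
```

drive_tool(
  rows=[0,0,0,-0.2,0,0,0],
)

```text
time_s: 21.82
tool_pos: [0.5933, -0.0326, 0.0634]
tool_rot: [-0.002, 0.653, 0.757, 0.002]
ft_force: [-1.5, 8.6, 1.1]
grip_width: 0.0001
grip_force: 4.1
```

drive_tool(
  rows=[0,0,0,-0.2,0,0,0],
)

```text
time_s: 21.95
tool_pos: [0.5939, -0.0366, 0.0633]
tool_rot: [-0.001, 0.653, 0.757, 0.001]
ft_force: [0.7, 1.0, 0.6]
grip_width: 0.0002
grip_force: 0.8
```

drive_tool(
  rows=[0,0,0,-0.2,0,0,0],
)

```text
time_s: 22.08
tool_pos: [0.5946, -0.0412, 0.0633]
tool_rot: [0.0, 0.654, 0.756, -0.0]
ft_force: [0.3, 0.4, 1.0]
grip_width: -0.0002
grip_force: 0.8
```

drive_tool(
  rows=[0,0,0,-0.2,0,0,0],
)

```text
time_s: 22.2
tool_pos: [0.5949, -0.0435, 0.0633]
tool_rot: [0.0, 0.654, 0.756, -0.0]
ft_force: [1.7, 1.8, 0.6]
grip_width: -0.0001
grip_force: 0.8
```

drive_tool(
  rows=[0,0,0,-0.2,0,0,0,0,0,0,-0.4,0,0,0],
)

```text
time_s: 22.45
tool_pos: [0.5954, -0.0468, 0.0633]
tool_rot: [0.0, 0.654, 0.756, -0.0]
ft_force: [1.2, 1.6, 1.4]
grip_width: -0.0002
grip_force: 0.8
```

drive_tool(
  rows=[0,0,0,-0.2,0,0,0,0,0,0,-0.4,0,0,0],
)

```text
time_s: 22.7
tool_pos: [0.5959, -0.0505, 0.0633]
tool_rot: [0.0, 0.654, 0.756, -0.0]
ft_force: [1.5, 2.3, 1.4]
grip_width: -0.0003
grip_force: 0.8
```

drive_tool(
  rows=[0,0,0,-0.2,0,0,0,0,0,0,-0.4,0,0,0],
)

```text
time_s: 22.95
tool_pos: [0.5965, -0.0545, 0.0633]
tool_rot: [0.0, 0.654, 0.756, -0.0]
ft_force: [0.1, 2.0, 1.2]
grip_width: -0.0001
grip_force: 0.8
```

drive_tool(
  rows=[0,0,0,-0.2,0,0,0,0,0,0,-0.4,0,0,0],
)

```text
time_s: 23.2
tool_pos: [0.5971, -0.0585, 0.0633]
tool_rot: [0.0, 0.654, 0.756, -0.0]
ft_force: [1.8, 1.7, 1.2]
grip_width: -0.0003
grip_force: 0.8
```

drive_tool(
  rows=[0,0,0,-0.2,0,0,0,0,0,0,-0.4,0,0,0],
)

```text
time_s: 23.45
tool_pos: [0.5977, -0.0624, 0.0633]
tool_rot: [0.0, 0.654, 0.756, -0.0]
ft_force: [0.9, 1.2, 0.6]
grip_width: -0.0001
grip_force: 0.8
```

drive_tool(
  rows=[0,0,0,-0.2,0,0,0,0,0,0,-0.4,0,0,0],
)

```text
time_s: 23.7
tool_pos: [0.5982, -0.0664, 0.0633]
tool_rot: [-0.0, 0.654, 0.756, -0.0]
ft_force: [0.7, 1.6, 0.2]
grip_width: 0.0003
grip_force: 0.8
```

drive_tool(
  rows=[0,0,0,-0.2,0,0,0,0,0,0,-0.4,0,0,0],
)

```text
time_s: 23.95
tool_pos: [0.5988, -0.0703, 0.0633]
tool_rot: [0.0, 0.654, 0.756, -0.0]
ft_force: [0.6, 2.1, 0.8]
grip_width: 0.0001
grip_force: 0.8
```

drive_tool(
  rows=[0,0,0,-0.2,0,0,0,0,0,0,-0.4,0,0,0],
)

```text
time_s: 24.2
tool_pos: [0.5994, -0.0743, 0.0633]
tool_rot: [0.0, 0.654, 0.756, -0.0]
ft_force: [0.3, 2.0, 0.6]
grip_width: -0.0
grip_force: 0.8
```

drive_tool(
  rows=[0,0,0,-0.2,0,0,0,0,0,0,-0.4,0,0,0],
)

```text
time_s: 24.45
tool_pos: [0.6, -0.0783, 0.0633]
tool_rot: [0.0, 0.654, 0.756, -0.0]
ft_force: [0.9, 1.8, 1.7]
grip_width: -0.0003
grip_force: 0.8
```

drive_tool(
  rows=[0,0,0,-0.2,0,0,0,0,0,0,-0.4,0,0,0],
)

```text
time_s: 24.7
tool_pos: [0.6005, -0.0822, 0.0633]
tool_rot: [0.0, 0.654, 0.756, -0.0]
ft_force: [0.7, 1.9, 1.4]
grip_width: 0.0001
grip_force: 0.8
```

drive_tool(
  rows=[0,0,0,-0.2,0,0,0,0,0,0,-0.4,0,0,0],
)

```text
time_s: 24.95
tool_pos: [0.6011, -0.0862, 0.0633]
tool_rot: [0.0, 0.654, 0.756, -0.0]
ft_force: [0.5, 2.3, 0.4]
grip_width: 0.0
grip_force: 0.8
```

drive_tool(
  rows=[0,0,0,-0.2,0,0,0,0,0,0,-0.4,0,0,0],
)

```text
time_s: 25.2
tool_pos: [0.6017, -0.0901, 0.0633]
tool_rot: [0.0, 0.654, 0.756, -0.0]
ft_force: [0.1, 1.5, 1.3]
grip_width: 0.0
grip_force: 0.8
```

drive_tool(
  rows=[0,0,0,-0.2,0,0,0,0,0,0,-0.4,0,0,0],
)

```text
time_s: 25.45
tool_pos: [0.6023, -0.0941, 0.0633]
tool_rot: [0.0, 0.654, 0.756, 0.0]
ft_force: [0.1, 1.7, 0.6]
grip_width: -0.0002
grip_force: 0.8
```

drive_tool(
  rows=[0,0,0,-0.2,0,0,0,0,0,0,-0.4,0,0,0],
)

```text
time_s: 25.7
tool_pos: [0.6028, -0.0981, 0.0633]
tool_rot: [0.0, 0.654, 0.756, -0.0]
ft_force: [-0.4, 1.7, 0.7]
grip_width: -0.0001
grip_force: 0.8
```

drive_tool(
  rows=[0,0,0,-0.2,0,0,0,0,0,0,-0.4,0,0,0,0,0,0,-0.6,0,0,0,0,0,0,-0.8,0,0,0],
)

```text
time_s: 26.2
tool_pos: [0.604, -0.106, 0.0633]
tool_rot: [0.0, 0.654, 0.756, -0.0]
ft_force: [0.3, 0.7, 1.0]
grip_width: -0.0003
grip_force: 0.8
```

drive_tool(
  rows=[0,0,0,-0.2,0,0,0,0,0,0,-0.4,0,0,0,0,0,0,-0.6,0,0,0,0,0,0,-0.8,0,0,0],
)

```text
time_s: 26.7
tool_pos: [0.6051, -0.1139, 0.0633]
tool_rot: [0.0, 0.654, 0.756, -0.0]
ft_force: [0.2, 1.4, 1.4]
grip_width: -0.0001
grip_force: 0.8
```

drive_tool(
  rows=[0,0,0,-0.2,0,0,0,0,0,0,-0.4,0,0,0,0,0,0,-0.6,0,0,0,0,0,0,-0.8,0,0,0],
)

```text
time_s: 27.2
tool_pos: [0.6063, -0.1218, 0.0633]
tool_rot: [0.0, 0.654, 0.756, -0.0]
ft_force: [0.5, 2.0, 0.3]
grip_width: 0.0002
grip_force: 0.8
```

drive_tool(
  rows=[0,0,0,-0.2,0,0,0,0,0,0,-0.4,0,0,0,0,0,0,-0.6,0,0,0,0,0,0,-0.8,0,0,0],
)

```text
time_s: 27.7
tool_pos: [0.6074, -0.1297, 0.0633]
tool_rot: [0.0, 0.654, 0.756, -0.0]
ft_force: [0.3, 0.5, 1.8]
grip_width: 0.0001
grip_force: 0.8
```

Next, the slow approach to the black stop, expected at y≈-0.145.

drive_tool(
  rows=[0,0,0,-0.2,0,0,0,0,0,0,-0.4,0,0,0,0,0,0,-0.6,0,0,0,0,0,0,-0.7,0,0,0,0,0,0,-0.8,0,0,0],
)

```text
time_s: 28.32
tool_pos: [0.6086, -0.1375, 0.0633]
tool_rot: [-0.0, 0.654, 0.756, -0.0]
ft_force: [0.3, 1.7, 1.1]
grip_width: -0.0
grip_force: 0.8
```

drive_tool(
  rows=[0,0,0,-0.1,0,0,0,0,0,0,-0.2,0,0,0],
)

```text
time_s: 28.58
tool_pos: [0.6089, -0.1395, 0.0633]
tool_rot: [-0.0, 0.654, 0.756, -0.0]
ft_force: [0.3, 1.2, 1.2]
grip_width: -0.0002
grip_force: 0.8
```

drive_tool(
  rows=[0,0,0,-0.1,0,0,0,0,0,0,-0.2,0,0,0],
)

```text
time_s: 28.82
tool_pos: [0.6092, -0.1415, 0.0633]
tool_rot: [0.0, 0.654, 0.756, -0.0]
ft_force: [0.2, 1.3, 0.8]
grip_width: -0.0004
grip_force: 0.8
```

drive_tool(
  rows=[0,0,0,-0.1,0,0,0],
)

```text
time_s: 28.95
tool_pos: [0.6093, -0.1425, 0.0633]
tool_rot: [0.0, 0.654, 0.756, -0.0]
ft_force: [0.3, 1.4, 0.9]
grip_width: -0.0001
grip_force: 0.8
```

drive_tool(
  rows=[0,0,0,-0.1,0,0,0],
)

```text
time_s: 29.08
tool_pos: [0.6095, -0.1435, 0.0633]
tool_rot: [0.0, 0.654, 0.756, -0.0]
ft_force: [0.4, 0.8, -0.4]
grip_width: -0.0001
grip_force: 0.8
```

drive_tool(
  rows=[0,0,0,-0.1,0,0,0],
)

```text
time_s: 29.2
tool_pos: [0.6096, -0.1445, 0.0633]
tool_rot: [-0.0, 0.654, 0.756, -0.0]
ft_force: [1.0, 1.1, 0.8]
grip_width: 0.0001
grip_force: 0.8
```

drive_tool(
  rows=[0,0,0,-0.1,0,0,0],
)

```text
time_s: 29.32
tool_pos: [0.6097, -0.1455, 0.0633]
tool_rot: [0.0, 0.654, 0.756, -0.0]
ft_force: [0.1, 1.5, 1.6]
grip_width: 0.0002
grip_force: 0.8
```

drive_tool(
  rows=[0,0,0,-0.1,0,0,0],
)

```text
time_s: 29.45
tool_pos: [0.6098, -0.1459, 0.0633]
tool_rot: [-0.0, 0.654, 0.756, 0.0]
ft_force: [-0.7, 2.1, 1.7]
grip_width: -0.0
grip_force: 1.8
```

drive_tool(
  rows=[0,0,0,-0.1,0,0,0],
)

```text
time_s: 29.58
tool_pos: [0.6098, -0.146, 0.0633]
tool_rot: [-0.001, 0.654, 0.757, 0.001]
ft_force: [-1.9, 6.2, 1.1]
grip_width: -0.0001
grip_force: 2.9
```

drive_tool(
  rows=[0,0,0,-0.1,0,0,0],
)

```text
time_s: 29.7
tool_pos: [0.6098, -0.146, 0.0633]
tool_rot: [-0.001, 0.654, 0.757, 0.001]
ft_force: [-2.6, 6.7, 2.9]
grip_width: -0.0
grip_force: 3.6
```

drive_tool(
  rows=[0,0,0,-0.1,0,0,0],
)

```text
time_s: 29.82
tool_pos: [0.6098, -0.1459, 0.0633]
tool_rot: [-0.002, 0.653, 0.757, 0.001]
ft_force: [-1.6, 8.7, 3.7]
grip_width: 0.0
grip_force: 4.4
```

drive_tool(
  rows=[0,0,0,1,0,0,0,0,0,0,2,0,0,0,0,0,0,3,0,0,0,0,0,0,3.8,0,0,0,0,0,0,4.1,0,0,0],
)

```text
time_s: 30.45
tool_pos: [0.6044, -0.108, 0.0634]
tool_rot: [0.0, 0.654, 0.757, 0.0]
ft_force: [-0.2, -0.3, 0.1]
grip_width: -0.0001
grip_force: 0.0
```

drive_tool(
  rows=[0,0,0,0.25,0,0,0,0,0,0,0.5,0,0,0,0,0,0,0.75,0,0,0,0,0,0,1.0,0,0,0,0,0,0,1.25,0,0,0,0,0,0,1.5,0,0,0,0,0,0,1.75,0,0,0,0,0,0,2,0,0,0],
)

```text
time_s: 31.45
tool_pos: [0.6015, -0.0889, 0.0633]
tool_rot: [-0.0, 0.654, 0.756, -0.0]
ft_force: [-0.0, -1.6, -0.5]
grip_width: -0.0
grip_force: 0.8
```

drive_tool(
  rows=[0,0,0,0.25,0,0,0,0,0,0,0.5,0,0,0,0,0,0,0.75,0,0,0,0,0,0,1.0,0,0,0,0,0,0,1.25,0,0,0,0,0,0,1.5,0,0,0,0,0,0,1.75,0,0,0,0,0,0,2,0,0,0],
)

```text
time_s: 32.45
tool_pos: [0.5986, -0.0691, 0.0633]
tool_rot: [0.0, 0.654, 0.756, -0.0]
ft_force: [0.0, -0.8, -0.7]
grip_width: 0.0001
grip_force: 0.8
```

drive_tool(
  rows=[0,0,0,0.25,0,0,0,0,0,0,0.5,0,0,0,0,0,0,0.75,0,0,0,0,0,0,1.0,0,0,0,0,0,0,1.25,0,0,0,0,0,0,1.5,0,0,0,0,0,0,1.75,0,0,0,0,0,0,2,0,0,0],
)

```text
time_s: 33.45
tool_pos: [0.5957, -0.0493, 0.0633]
tool_rot: [-0.0, 0.654, 0.756, -0.0]
ft_force: [0.2, -1.4, -1.3]
grip_width: 0.0005
grip_force: 0.8
```

drive_tool(
  rows=[0,0,0,0.25,0,0,0,0,0,0,0.5,0,0,0,0,0,0,0.75,0,0,0,0,0,0,1.0,0,0,0,0,0,0,1.25,0,0,0,0,0,0,1.5,0,0,0,0,0,0,1.75,0,0,0,0,0,0,2,0,0,0],
)

```text
time_s: 34.45
tool_pos: [0.5929, -0.0295, 0.0633]
tool_rot: [0.0, 0.654, 0.756, -0.0]
ft_force: [0.2, -0.8, -1.5]
grip_width: 0.0001
grip_force: 0.8
```

drive_tool(
  rows=[0,0,0,0.25,0,0,0,0,0,0,0.5,0,0,0,0,0,0,0.75,0,0,0,0,0,0,1.0,0,0,0,0,0,0,1.25,0,0,0,0,0,0,1.5,0,0,0,0,0,0,1.75,0,0,0,0,0,0,2,0,0,0],
)

```text
time_s: 35.45
tool_pos: [0.59, -0.0097, 0.0633]
tool_rot: [0.0, 0.654, 0.756, -0.0]
ft_force: [-1.3, -0.9, -0.3]
grip_width: 0.0
grip_force: 0.8
```

Push onto the worst place, target y=0.0145 (travel 0.120).

drive_tool(
  rows=[0,0,0,0.2,0,0,0,0,0,0,0.4,0,0,0,0,0,0,0.6,0,0,0,0,0,0,0.8,0,0,0,0,0,0,1.0,0,0,0,0,0,0,1.2,0,0,0,0,0,0,1.4,0,0,0],
)

```text
time_s: 36.33
tool_pos: [0.588, 0.0041, 0.0633]
tool_rot: [0.0, 0.654, 0.756, -0.0]
ft_force: [0.3, -1.7, -0.4]
grip_width: 0.0003
grip_force: 0.8
```

drive_tool(
  rows=[0,0,0,0.2,0,0,0,0,0,0,0.4,0,0,0],
)

```text
time_s: 36.58
tool_pos: [0.5876, 0.0068, 0.0633]
tool_rot: [0.001, 0.654, 0.756, -0.001]
ft_force: [0.0, -5.0, -1.0]
grip_width: -0.0
grip_force: 2.6
```

drive_tool(
  rows=[0,0,0,0.2,0,0,0],
)

```text
time_s: 36.7
tool_pos: [0.5874, 0.0076, 0.0633]
tool_rot: [0.001, 0.655, 0.756, -0.001]
ft_force: [0.7, -6.7, -0.6]
grip_width: 0.0
grip_force: 3.6
```

drive_tool(
  rows=[0,0,0,0.2,0,0,0],
)

```text
time_s: 36.83
tool_pos: [0.5873, 0.0084, 0.0633]
tool_rot: [0.002, 0.655, 0.756, -0.002]
ft_force: [1.0, -9.4, 0.6]
grip_width: 0.0003
grip_force: 4.6
```

drive_tool(
  rows=[0,0,0,0.2,0,0,0],
)

```text
time_s: 36.95
tool_pos: [0.5872, 0.0094, 0.0634]
tool_rot: [0.002, 0.655, 0.755, -0.002]
ft_force: [1.6, -10.3, 0.5]
grip_width: 0.0
grip_force: 4.9
```

drive_tool(
  rows=[0,0,0,0.2,0,0,0],
)

```text
time_s: 37.08
tool_pos: [0.5868, 0.0114, 0.0634]
tool_rot: [0.002, 0.655, 0.755, -0.002]
ft_force: [1.4, -9.1, -0.5]
grip_width: -0.0001
grip_force: 4.6
```

drive_tool(
  rows=[0,0,0,0.2,0,0,0],
)

```text
time_s: 37.2
tool_pos: [0.5865, 0.0136, 0.0634]
tool_rot: [0.002, 0.655, 0.755, -0.002]
ft_force: [1.8, -8.6, -0.1]
grip_width: 0.0
grip_force: 4.4
```

drive_tool(
  rows=[0,0,0,0.1,0,0,0],
)

```text
time_s: 37.33
tool_pos: [0.5864, 0.0148, 0.0633]
tool_rot: [0.002, 0.655, 0.755, -0.002]
ft_force: [1.3, -7.9, 0.6]
grip_width: -0.0002
grip_force: 4.3
```

drive_tool(
  rows=[0,0,0,-0.6,0,0,0,0,0,0,-1.5,0,0,0,0,0,0,-2.4,0,0,0,0,0,0,-2.4,0,0,0,0,0,0,-2.4,0,-3,0,0,0,0,-2.4,0,-8,0,0,0,0,-2.4,0,-12,0,0,0,0,-2.4,0,-12,0],
)

```text
time_s: 38.33
tool_pos: [0.5916, -0.0038, 0.1867]
tool_rot: [0.002, 0.654, 0.756, 0.003]
ft_force: [-0.2, 0.7, 0.3]
grip_width: -0.0002
grip_force: 0.0
```

Run:
```python
from h import *
s=robot.get_state();w=robot.get_image('wrist');cv2.imwrite('pics/w2.png',w['color'])
M=np.array(w['mount']);R=Ro.from_quat(np.roll(s['tool_rot'],-1)).as_matrix();p=s['tool_pos']
Rwc=R@M[:3,:3];twc=R@M[:3,3]+p;w['R']=Rwc.T;w['t']=-Rwc.T@twc
u=np.array([-.1435,.9897,0]);c=np.array([.5864,.0148,.075])+.011*u
print(s['time_s'],p,'pred red inner mid',proj(w,c),'black',proj(w,c-.064*u))
```

```text
38.325 [ 0.59156934 -0.00381058  0.18666045] pred red inner mid [np.float64(318.37758047102534), np.float64(157.77716957943335)] black [np.float64(318.6113188114896), np.float64(235.0810458902166)]
```

View pics/w2.png

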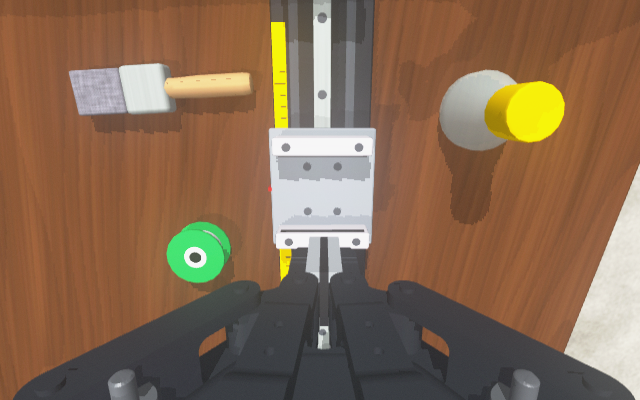

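The red jaw's inner edge is at row ~156, where it was predicted, so the carriage stayed at travel ≈0.120. The bottle, spool and brush have not moved, and the robot is clear of everything.

```bash
python3 -c "
from plant import robot
print(robot.sign_off())"
```

```text
the job is handed in; nothing more can be done
None
```

The carriage was run gently to the red stop and back to the black stop, and it now stands by itself on the worst-dragging place, about 120 mm of travel from the black stop. A slighter drag showed at about 168 mm; the bottle, spool and brush were not touched.

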